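# Snap the drawbar key's hook onto the stand ring

## Robot

A 6-joint arm with a two-finger parallel gripper is mounted at the origin on the work surface. World frame = base frame: x ahead of the robot, y to its left, z up, the work surface at z = 0. Lengths are in m, angles in rad, forces in N, time in s.
With the tool pointing down it reaches from about 0.35 to 0.775 m from the base axis. Payload 7.3 kg.
Tool frame: the origin (TCP) lies midway between the tips of the shut fingers; the grasp point (between the pads) lies env.pinch_z behind it (env.pinch_z is the distance from the TCP to the grasp point, in m); x points along the fingers, y is the direction in which the jaws open and shut, and the axes are right-handed (so a half turn about x gives the same grasp; the last joint's range is limited). The gripper opens to 92 mm and grips with 3 to 60 N. Pads are 19 mm wide; open, the fingers measure 130 mm over their backs; the gripper's body (75 mm by 190 mm) begins 47 mm behind the grasp point.
Start: joints at [1.013, 0.342, 1.524, -0, 1.275, -0.146], TCP at [0.21, 0.481, 0.227] pointing down, gripper open.
Joint ranges: [-2.53, 2.53], [-0.77, 2.02], [0.04, 2.7], [-1, 4.14], [0.28, 2.66], [-3.11, 3.11]. Speed limits (rad/s): [2.57, 2.57, 3.14, 3.14, 3.14, 3.14].

## Interface

Orientations are given as a rotation vector (axis times angle).
In Python, from rig import env gives the robot as it stands. The module is installed in compiled form; this text tells all that it offers.
- The arm moves only by the tool play_rows, never from a script. Its argument "plan" is a list of rows, each an object with "travel": the shift along the tool's x, y, z in m, a list of three; "rot": the turn, a rotation vector about the tool's x, y, z in degrees, a list of three; "hand": the finger opening in m, from 0 to 0.0918. A call has exactly 10 rows; each row is the pose to reach, as a shift and turn from the pose commanded when the call began, along the tool's axes at that moment; what a row does not reach only later rows make up. A row lasts 1/10 s, in which the tool goes at most 50 mm and 8.59 degrees, less where a joint would pass 70% of its speed; a pose out of reach is approached as far as the arm can. A call with a gripper value outside its range is refused whole. The fingers move at their own pace and stop on an object; "force" is the grip in N (left out, the last holds). Time passes only in rows, so rows that repeat a pose let the fingers close, or fill a call up. It gives the time, the measured TCP pose, the force and the opening at its end, in the units of the state.
- env.get_obs(): the state, without advancing time (a new reading comes with each control period).
- env.camera(name): name is "scene" or "top" or "wrist"; returns a dict with "image" (384x512x3 uint8, blue, green, red), "z_map" (384x512 float32, m along the optical axis (not along the pixel's ray), 0 where there is no reading), "fx", "fy", "cx", "cy" (pixels), "position" and "orientation" of the camera in the world; the wrist camera has in their place "mount" (4x4, takes a point from camera to tool coordinates, whose origin is the TCP and whose axes are the tool frame's). Camera axes: x right, y down, z forward; pixel columns grow to the right and rows downward; lengths in m; the calibration is good to about 2 mm. A picture is of the moment at which its call begins: read the wrist's pose just before it.
- env.finish_job(): hands the job in, once; it reports no verdict.
The state is a dict: "clock": time; "joint_pos": joint angles; "qvel": joint speeds; "joint_torque": joint torques, N m; "ee_pos": TCP position; "ee_rot": TCP orientation; "force": force on the tool from outside, world axes, zero at the start; "ft_torque": the same for the moment, N m; "opening": finger opening in m.
Only numpy, scipy, OpenCV 4.12 (cv2) and the standard library are available. Lean on these libraries where they do the work, as an engineer would, in place of code of your own. Each camera call takes 0.05 s, during which the arm holds its last target. There are 200 camera calls.

## Task

Take the drawbar key out of its wooden block and push its snap hook down over the top bar of the steel ring on the green stand until the sprung gate flicks shut under the bar. Then tug the key back up against the shut gate, with a pull of about 8 N, to prove that it holds, and leave the key hanging from the ring with nothing holding it. Be gentle: never load the ring with more than about 20 N, and leave the oil can, the V-block and the wrench where they are.

Things in the scene. Friction and masses are not known exactly. Their poses are not given: they have to be found in the camera images.
- key: Steel drawbar key, 172 mm tall, 0.2 to 0.32 kg, upright in the block; a hook, open downwards, sits at its upper end. Origin: centre of the underside of its socket head (20 mm dia, z 0 to 32 mm); z up along the shank (11 mm dia to z 88), x from shank to the hook's nose, y along the bar once hooked. Hook 12 mm thick in y; its back is x -5 to 5, crown underside z 121.5.
- grip (a point): centre of the flat steel grip on top of the key, at key (14, 0, 152) mm; axes as the key's. The grip is 14 mm in x, 24 mm in y, from z 131.5 up to 172 of the key: take it from above, fingers closing along the key's x.
- nose (a point): lowest tip of the hook's nose, at key (27, 0, 86) mm; the nose spans x 23 to 31, so the throat is 18 mm wide (x 5 to 23). The socket head reaches to x 10 and would strike the bar if lowered with the throat over it: bring the key in level from the side, moving along its +x, with the nose tip clear above the bar, then push down.
- gate_mid (a point): middle of the shut gate, at key (14, 0, 95) mm; axes as the key's. The gate lies level across the throat. After the tug, the bar's centre lies 6.5 mm above this point, against the shut gate (rigid stop).
- seat (a point): where the bar's centre lies when the key hangs by its crown: key (14, 0, 117) mm; axes as the key's. The crown is rigid. Released, the key leans a little, its foot swinging under the bar.
- gate (a joint): angle of the sprung wire gate (4 mm wire): 0 = shut, 1.25 = swung fully up and inward; below 0.15 is shut. It hinges at key (6.5, 0, 95) mm on the hook's back, reaches to the nose and opens only inward. The bar pushes it open with 2 to 10 N; it flicks shut when the bar's centre is 16 to 20 mm above point gate_mid, 2 to 6 mm before the bar meets the rigid crown.
- bar (a point): nominal middle of the ring's straight top bar, 146 to 178 mm above the bench; point y along the bar (level), z up. Sideways it is true, but the ring's rod is clamped by hand: the real bar's centre line lies up to 5 mm above or below this point; find it by feel. The bar is 9 mm round steel, straight for 22 mm either side of here. The key may go on with its nose to either side.
- stand: steel tube (20 mm dia) held in the green foot, carrying the ring; origin straight below point bar, 150 mm lower; y along the bar. The tube stands 62 mm from the bar's middle towards -y; all of it is lower than the bar. The ring is a closed loop of 9 mm rod, 60 mm long and 36 mm high between rod centres. All is rigid and fixed.
- block: dark wooden block 70 x 70 x 40 mm, fixed; origin at the centre of its underside. The key's socket head stands 25 mm deep in its round hole (22 mm dia): lift the key straight up by 30 mm or more to clear it.
- oil: grey oil can, 44 mm dia, 110 mm tall, upright, loose; origin at the centre of its underside; leave alone
- vblock: steel V-block 50 x 60 x 40 mm, loose; origin at the centre of its underside; leave alone
- wrench: steel wrench 160 mm long lying flat, loose; origin at its underside, x along it; leave alone
- foot: green foot of the ring, fixed: base plate 75 x 85 x 12 mm with a sleeve 28 mm dia up to 82 mm high, carrying the tube; origin on the bench straight below the ring, the base's centre lies 62 mm from it towards -y; y along the bar
Not all that is in view belongs to the job. Of the things like the key, leave any that is pink or yellow; of the rest the larger one is meant.

How it is judged:
On the way, in this order (a step that is already met when the one before it is completed fails the run):
1. the hook is pushed onto the ring: the bar is inside the hook, above the gate, and the gate has flicked shut (x of bar in the frame of key between 0.005 and 0.023 m and y of bar in the frame of key between -0.022 and 0.022 m and z of bar in the frame of key above 0.0955 m and value of joint gate below 0.15 rad), for 0.1 s.
2. the key is tugged up against the shut gate: the bar lies on the gate, not at the crown, the gate is shut, and the ring feels more than 5 N from the key (all of step 1 and z of bar in the frame of key below 0.108 m and contact force between key and stand above 5 N), for 0.1 s.
At the end, for the whole second after the job is handed in: the key hangs at rest by the crown of its hook from the ring's top bar (the bar at the crown end of the throat, the key within 0.6 rad of upright), the gate shut (below 0.15 rad) under the bar, and the key released (all of step 1 and z of bar in the frame of key above 0.1085 m and angle between key's own z axis and vertical below 0.6 rad and linear speed of key below 0.03 m/s and contact force between key and the fingers below 0.05 N); the robot touches nothing.
It fails at once if the ring is loaded by the key with more than 25 N (contact force between key and stand above 25 N).
It fails at once if the robot itself strikes or leans on the ring or its stand (more than 5 N) (contact force between any of the arm, the fingers and stand above 5 N or contact force between any of the arm, the fingers and foot above 5 N).
It fails at once if the oil can, V-block or wrench is moved by more than 20 mm (distance of any of oil, vblock, wrench from where it was at the start of the episode above 0.02 m).
It also fails if it takes over 72 s, if anything falls off the work surface, if the arm or the gripper's body presses on something with over 40 N, if the wrist force passes 120 N, or if a joint passes its speed limit or range.

## Working session

There is one attempt and no reset: what is moved stays moved. The work goes in short steps, Python scripts to look and compute and a tool call to move; the robot and the scene stay as the last step left them, time stands still between calls to the robot, and variables do not carry over. Pictures are saved under pics/ and viewed, about 8 in all and at most 12, crops included, and the job is handed in when it is done.

Besides the shell and the picture viewer there is one more tool, called after "Request:" in YAML: its name, and indented under it one key for each argument. play_rows: Moves the arm, as the interface text tells. Its arguments: {"type":"object","properties":{"plan":{"type":"array"},"force":{"type":"number"}},"required":["plan"]}

```bash
mkdir -p pics
cat > h.py <<'E'
import numpy as np, cv2, pickle
from scipy.spatial.transform import Rotation as R
from rig import env
def Rm(o):
    o=np.array(o,float)
    if o.shape==(3,3): return o
    return R.from_rotvec(o).as_matrix() if o.size==3 else None
def cam(n):
    o=env.get_obs(); c=env.camera(n)
    if n=='wrist':
        T=np.eye(4); T[:3,:3]=Rm(o['ee_rot']); T[:3,3]=o['ee_pos']; M=T@np.array(c['mount'])
        c['P'],c['Rw']=M[:3,3],M[:3,:3]
    else: c['P'],c['Rw']=np.array(c['position']),Rm(c['orientation'])
    return c
def cloud(c):
    z=c['z_map']; v,u=np.mgrid[:z.shape[0],:z.shape[1]]
    p=np.stack([(u-c['cx'])/c['fx']*z,(v-c['cy'])/c['fy']*z,z],-1)
    w=p@c['Rw'].T+c['P']; w[z<=0]=np.nan; return w
def onplane(c,u,v,h):
    d=c['Rw']@np.array([(u-c['cx'])/c['fx'],(v-c['cy'])/c['fy'],1]); return c['P']+d*(h-c['P'][2])/d[2]
E
python3 - <<'E'
from h import *
print(env.get_obs(), env.pinch_z)
ims=[]
for n in('scene','top'):
    c=cam(n); pickle.dump(c,open(n+'.pkl','wb')); print(n,c['P'],c['Rw'],c['fx']); cv2.imwrite(f'pics/{n}.png',c['image'])
    print(np.isfinite(cloud(c)).mean())
E
```

```text
{'clock': 0.0, 'joint_pos': array([ 1.01296302e+00,  3.42761454e-01,  1.52501100e+00,  2.22396154e-05,
        1.27541173e+00, -1.45988757e-01]), 'qvel': array([-0.00010385, -0.00064958, -0.00051523,  0.00052268, -0.00131157,
       -0.00047589]), 'joint_torque': array([-2.72114776e-03, -4.31243491e+01, -2.44216651e+01,  7.14393798e-02,
        5.62579965e-02, -1.27126186e-04]), 'ee_pos': array([0.20990743, 0.48076595, 0.22602697]), 'ee_rot': array([ 0.32190371,  1.54711763, -0.32425272]), 'force': array([-0.33362508, -0.37549418, -0.17115957]), 'ft_torque': array([ 0.01568787, -0.05892955, -0.02713351]), 'opening': 0.09211297984380047} 0.0188
scene [0.90494751 0.42398605 0.74356055] [[-0.85663982  0.40223088 -0.32307668]
 [ 0.51576566  0.65261939 -0.55504388]
 [-0.01240968 -0.64210455 -0.76651663]] 425.6594644030592
0.9959462483723959
top [ 0.46826153 -0.03419517  0.94688512] [[ 0.0235488  -0.98713118  0.15816915]
 [-0.99967447 -0.02480494 -0.00597208]
 [ 0.0098186  -0.15797702 -0.98739397]] 396.57117487533634
0.9963582356770834
```

View pics/scene.png

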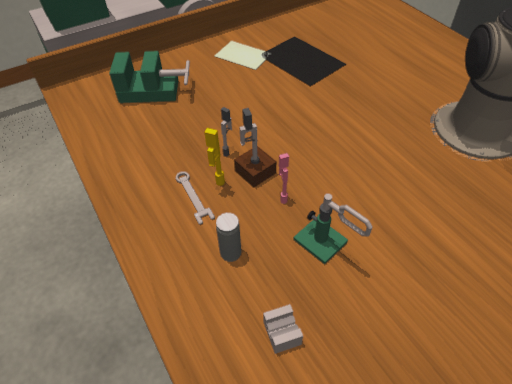

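View pics/top.png

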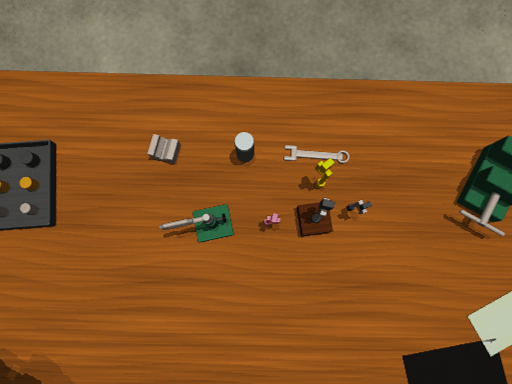

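The scene picture shows the large grey key in the block at about (252,140), with the smaller grey one at (226,130), and the ring's top bar at about (335,205)–(365,225). In the top picture the block is at (315,219) and the ring bar runs from (163,227) to (207,218).

Run:
```python
from h import *
import numpy as np
for n in('scene','top'):
    c=pickle.load(open(n+'.pkl','rb')); w=cloud(c); im=c['image'].astype(int); z=w[...,2]
    sat=im.max(-1)-im.min(-1)
    box=(lambda x0,x1,y0,y1:(np.arange(512)[None]>=x0)&(np.arange(512)[None]<x1)&(np.arange(384)[:,None]>=y0)&(np.arange(384)[:,None]<y1))
    K=box(*((236,262,105,165) if n=='scene' else (300,338,195,226)))
    G=box(*((316,380,190,240) if n=='scene' else (155,222,205,240)))
    B=box(*((230,280,140,190) if n=='scene' else (290,338,195,242)))
    for lo,hi in((.02,.05),(.06,.1),(.11,.135),(.135,.165),(.165,.19),(.19,.25)):
        m=K&(z>lo)&(z<hi)
        if m.sum()>3:
            p=w[m]; r=cv2.minAreaRect(p[:,:2].astype(np.float32)*1000); print(n,'K',lo,m.sum(),p.mean(0).round(4),p[:,2].max().round(4),r)
    p=w[B&(abs(z-.04)<.004)]; print(n,'block',len(p),cv2.minAreaRect(p[:,:2].astype(np.float32)*1000))
    for lo,hi in((.09,.13),(.13,.145),(.145,.155),(.155,.165),(.165,.19)):
        m=G&(z>lo)&(z<hi)
        if m.sum()>3:
            p=w[m]; r=cv2.minAreaRect(p[:,:2].astype(np.float32)*1000); print(n,'G',lo,m.sum(),p.mean(0).round(4),r)
    g=w[G&(abs(z-.012)<.004)&(im[...,1]>im[...,2]+10)];print(n,'foot',len(g),cv2.minAreaRect(g[:,:2].astype(np.float32)*1000))
    s=im[...,:]; x0,x1,y0,y1=(200,380,95,245) if n=='scene' else (155,375,145,245)
    cr=c['image'][y0:y1,x0:x1]; cv2.imwrite(f'pics/{n}_c.png',cv2.resize(cr,None,fx=4 if n=='scene' else 3.5,fy=4 if n=='scene' else 3.5,interpolation=cv2.INTER_CUBIC))
```

```text
scene K 0.02 300 [ 0.5691 -0.1828  0.0399] 0.0485 ((566.2865600585938, -192.3258056640625), (61.08298873901367, 58.072959899902344), 58.9024772644043)
scene K 0.06 64 [ 0.5651 -0.1678  0.0805] 0.0999 ((565.6370849609375, -167.5987091064453), (5.99780797958374, 9.73151683807373), 55.892581939697266)
scene K 0.11 108 [ 0.5771 -0.1702  0.1204] 0.1349 ((577.00537109375, -173.6771697998047), (15.095354080200195, 35.1674919128418), 79.59683990478516)
scene K 0.135 147 [ 0.5793 -0.1693  0.1474] 0.1646 ((577.4652099609375, -170.9373016357422), (20.26226806640625, 35.76471710205078), 73.84541320800781)
scene K 0.165 123 [ 0.5798 -0.1698  0.1795] 0.1888 ((577.709716796875, -172.96096801757812), (24.71135139465332, 14.33871841430664), 79.14368438720703)
scene block 605 ((563.1923217773438, -170.68048095703125), (71.99893188476562, 73.518310546875), 7.39684534072876)
scene G 0.09 349 [0.5442 0.102  0.1144] ((538.9522094726562, 108.1868667602539), (17.580759048461914, 108.35504913330078), 18.19015884399414)
scene G 0.13 176 [0.5446 0.0961 0.1374] ((538.6868896484375, 110.84589385986328), (13.3230
[... 1280 characters left out ...]
4296875), 9.118603706359863)
top G 0.09 116 [0.5389 0.094  0.1157] ((533.65380859375, 103.64155578613281), (22.699947357177734, 102.86094665527344), 21.91166877746582)
top G 0.13 86 [0.5437 0.0837 0.1379] ((539.6346435546875, 108.45147705078125), (12.994216918945312, 99.6886215209961), 12.210149765014648)
top G 0.145 143 [0.5368 0.1144 0.1508] ((539.0943603515625, 109.68743896484375), (12.623312950134277, 100.84545135498047), 11.812056541442871)
top G 0.155 27 [0.5339 0.1263 0.1559] ((534.2264404296875, 125.95645904541016), (6.019659519195557, 43.2791633605957), 14.291434288024902)
top foot 579 ((547.2883911132812, 72.82521057128906), (74.625732421875, 68.68434143066406), 12.319327354431152)
```

View pics/scene_c.png

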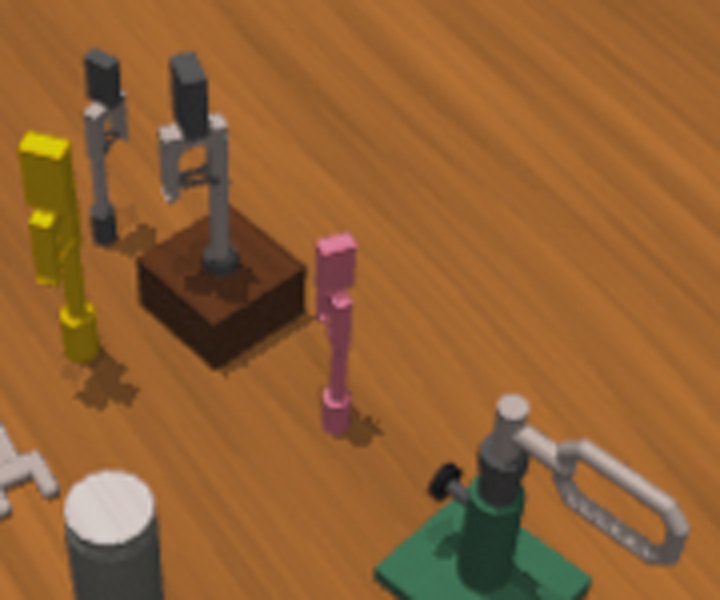

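The crop shows the key's nose pointing at the camera (+x) and the ring lying in a vertical plane. Next I work out the move to hover above the key.

```bash
cat >> h.py <<'E'
def down(yaw):  # tool x down, tool y along yaw (deg)
    a=np.radians(yaw); x=np.array([0,0,-1.]); y=np.array([np.cos(a),np.sin(a),0]); return np.stack([x,y,np.cross(x,y)],1)
def plan(pos,yaw,base=None):
    o=env.get_obs(); p,M=(np.array(o['ee_pos']),Rm(o['ee_rot'])) if base is None else base
    print('travel',(M.T@(np.array(pos)-p)).round(4),'rot',np.degrees(R.from_matrix(M.T@down(yaw)).as_rotvec()).round(2), 'tooly',np.degrees(np.arctan2(M[1,1],M[0,1])).round(2),'p',p.round(4),'F',o['force'].round(2),'op',round(o['opening'],4),'t',o['clock'])
E
python3 - <<'E'
from h import *
plan([.577,-.174,.29],-12); plan([.577,-.174,.29],168)
print(Rm(env.get_obs()['ee_rot']).round(3))
c=pickle.load(open('top.pkl','rb')); w=cloud(c); im=c['image'].astype(int)
y=(im[...,2]>120)&(im[...,1]>110)&(im[...,0]<60); p=w[y]; p=p[p[:,1]<-.1]; print(np.nanmin(p,0),np.nanmax(p,0))
E
```

```text
travel [-0.0634 -0.4532  0.5985] rot [7.841e+01 4.000e-02 7.000e-02] tooly 66.41 p [0.2099 0.4808 0.2261] F [-0.3   0.57  0.29] op 0.0917 t 0.1
travel [-0.0634 -0.4532  0.5985] rot [-1.0159e+02 -8.0000e-02  5.0000e-02] tooly 66.41 p [0.2099 0.4808 0.2261] F [-0.3   0.57  0.29] op 0.0917 t 0.1
[[-0.001  0.4    0.916]
 [-0.001  0.916 -0.4  ]
 [-1.    -0.001 -0.   ]]
[ 0.28097291 -0.61849676 -0.00104434] [ 0.70675245 -0.16420416  0.1749951 ]
```

Request:
play_rows:
  plan:
    - {"travel": [-0.03, -0.023, 0.03], "rot": [4, 0, 0], "hand": 0.06}
    - {"travel": [-0.06, -0.046, 0.06], "rot": [8, 0, 0], "hand": 0.06}
    - {"travel": [-0.064, -0.069, 0.09], "rot": [12, 0, 0], "hand": 0.06}
    - {"travel": [-0.064, -0.092, 0.12], "rot": [16, 0, 0], "hand": 0.06}
    - {"travel": [-0.064, -0.115, 0.15], "rot": [20, 0, 0], "hand": 0.06}
    - {"travel": [-0.064, -0.138, 0.18], "rot": [24, 0, 0], "hand": 0.06}
    - {"travel": [-0.064, -0.161, 0.21], "rot": [28, 0, 0], "hand": 0.06}
    - {"travel": [-0.064, -0.184, 0.24], "rot": [32, 0, 0], "hand": 0.06}
    - {"travel": [-0.064, -0.207, 0.27], "rot": [36, 0, 0], "hand": 0.06}
    - {"travel": [-0.064, -0.23, 0.3], "rot": [40, 0, 0], "hand": 0.06}

```text
clock: 1.1
ee_pos: [0.3933, 0.1488, 0.2905]
ee_rot: [0.866, 1.392, -0.866]
force: [0.4, 0.0, 0.3]
opening: 0.0602
```

Run:
```python
from h import *
plan([.577,-.174,.29],-12)
c=cam('wrist'); cv2.imwrite('pics/w1.png',c['image']); pickle.dump(c,open('w1.pkl','wb')); print(c['P'],c['Rw'])
```

```text
travel [0.0004 0.0221 0.3708] rot [ 3.824e+01 -1.000e-02  2.000e-02] tooly 26.24 p [0.3933 0.1488 0.2905] F [0.42 0.04 0.29] op 0.0602 t 1.1
[0.35648915 0.22324654 0.44836397] [[ 8.97279094e-01  4.20294716e-01  1.35065092e-01]
 [ 4.41463422e-01 -8.54615368e-01 -2.73390966e-01]
 [ 5.23925420e-04  3.04934296e-01 -9.52373247e-01]]
```

View pics/w1.png

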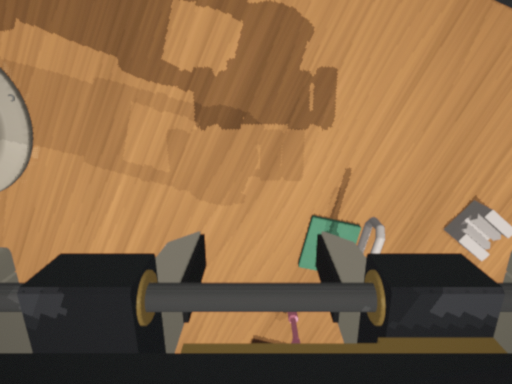

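The wrist view shows the ring and green foot at about (350,240) and the fingers in front, so the camera looks from the tool's -z side. Moving on to hover over the key.

Request:
play_rows:
  plan:
    - {"travel": [0, 0.002, 0.04], "rot": [4.2, 0, 0], "hand": 0.06}
    - {"travel": [0, 0.004, 0.08], "rot": [8.4, 0, 0], "hand": 0.06}
    - {"travel": [0, 0.007, 0.12], "rot": [12.7, 0, 0], "hand": 0.06}
    - {"travel": [0, 0.01, 0.165], "rot": [17, 0, 0], "hand": 0.06}
    - {"travel": [0, 0.013, 0.21], "rot": [21.2, 0, 0], "hand": 0.06}
    - {"travel": [0, 0.016, 0.255], "rot": [25.5, 0, 0], "hand": 0.06}
    - {"travel": [0, 0.018, 0.3], "rot": [29.8, 0, 0], "hand": 0.06}
    - {"travel": [0, 0.02, 0.34], "rot": [34, 0, 0], "hand": 0.06}
    - {"travel": [0, 0.022, 0.371], "rot": [38.2, 0, 0], "hand": 0.06}
    - {"travel": [0, 0.022, 0.371], "rot": [38.2, 0, 0], "hand": 0.06}

```text
clock: 2.15
ee_pos: [0.5785, -0.1754, 0.2888]
ee_rot: [1.362, 1.103, -1.364]
force: [0.1, -0.1, -0.2]
opening: 0.0599
```

Run:
```python
from h import *
plan([.577,-.174,.148],-12)
c=cam('wrist'); cv2.imwrite('pics/w2.png',c['image']); pickle.dump(c,open('w2.pkl','wb'))
w=cloud(c);z=w[...,2]
near=(abs(w[...,0]-.577)<.05)&(abs(w[...,1]+.172)<.05)
for lo,hi in((.175,.195),(.165,.175),(.05,.09)):
    m=near&(z>lo)&(z<hi)
    if m.sum()>5: p=w[m]; v,u=np.where(m); print(lo,m.sum(),p.mean(0).round(4),p[:,2].max(),u.mean(),v.mean(),cv2.minAreaRect(p[:,:2].astype(np.float32)*1000))
```

```text
travel [ 0.1408 -0.0015 -0.0011] rot [-0.07  0.02  0.09] tooly -12.07 p [ 0.5785 -0.1754  0.2888] F [ 0.15 -0.13 -0.16] op 0.0599 t 2.15
0.175 474 [ 0.577  -0.1736  0.186 ] 0.18861565957096105 258.49367088607596 190.4957805907173 ((576.7117919921875, -174.7645721435547), (24.005477905273438, 12.89954662322998), 77.92316436767578)
0.165 46 [ 0.5793 -0.1637  0.1704] 0.17495948283418256 258.80434782608694 174.15217391304347 ((578.9283447265625, -163.85569763183594), (1.8636788129806519, 13.389303207397461), 82.16770935058594)
0.05 60 [ 0.5645 -0.1679  0.0701] 0.08982277355191537 247.78333333333333 158.85 ((564.4297485351562, -168.76571655273438), (4.229970455169678, 10.490377426147461), 65.07657623291016)
```

View pics/w2.png

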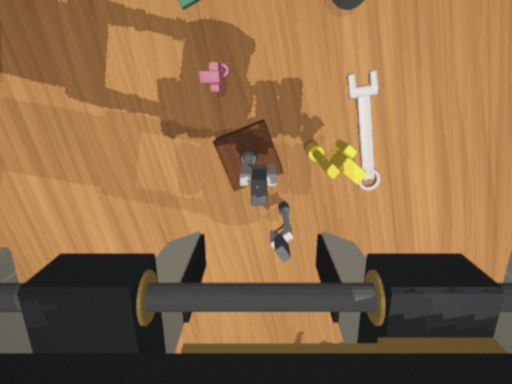

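The view shows the key's grip at (258,185), clear of the yellow key at (340,160). The wrist estimate agrees with the other cameras to about 1 mm. Descending and gripping.

Request:
play_rows:
  plan:
    - {"travel": [0.02, -0.001, -0.001], "rot": [0, 0, 0], "hand": 0.06}
    - {"travel": [0.045, -0.0015, -0.001], "rot": [0, 0, 0], "hand": 0.06}
    - {"travel": [0.075, -0.0015, -0.001], "rot": [0, 0, 0], "hand": 0.06}
    - {"travel": [0.105, -0.0015, -0.001], "rot": [0, 0, 0], "hand": 0.06}
    - {"travel": [0.128, -0.0015, -0.001], "rot": [0, 0, 0], "hand": 0.06}
    - {"travel": [0.139, -0.0015, -0.001], "rot": [0, 0, 0], "hand": 0.06}
    - {"travel": [0.139, -0.0015, -0.001], "rot": [0, 0, 0], "hand": 0.06}
    - {"travel": [0.139, -0.0015, -0.001], "rot": [0, 0, 0], "hand": 0.03}
    - {"travel": [0.139, -0.0015, -0.001], "rot": [0, 0, 0], "hand": 0.01}
    - {"travel": [0.139, -0.0015, -0.001], "rot": [0, 0, 0], "hand": 0.0}
  force: 40

```text
clock: 3.2
ee_pos: [0.577, -0.1711, 0.153]
ee_rot: [1.36, 1.103, -1.358]
force: [0.6, 0.1, -1.1]
opening: 0.0403
```

Request:
play_rows:
  plan:
    - {"travel": [0, 0, 0], "rot": [0, 0, 0], "hand": 0.0}
    - {"travel": [0, 0, 0], "rot": [0, 0, 0], "hand": 0.0}
    - {"travel": [0, 0, 0], "rot": [0, 0, 0], "hand": 0.0}
    - {"travel": [-0.005, 0, 0], "rot": [0, 0, 0], "hand": 0.0}
    - {"travel": [-0.01, 0, 0], "rot": [0, 0, 0], "hand": 0.0}
    - {"travel": [-0.015, 0, 0], "rot": [0, 0, 0], "hand": 0.0}
    - {"travel": [-0.02, 0, 0], "rot": [0, 0, 0], "hand": 0.0}
    - {"travel": [-0.03, 0, 0], "rot": [0, 0, 0], "hand": 0.0}
    - {"travel": [-0.04, 0, 0], "rot": [0, 0, 0], "hand": 0.0}
    - {"travel": [-0.05, 0, 0], "rot": [0, 0, 0], "hand": 0.0}

```text
clock: 4.2
ee_pos: [0.5765, -0.171, 0.2029]
ee_rot: [1.359, 1.104, -1.359]
force: [0.3, -0.4, -2.5]
opening: 0.0137
```

Request:
play_rows:
  plan:
    - {"travel": [-0.02, 0, -0.01], "rot": [2.6, 0, 0], "hand": 0.0}
    - {"travel": [-0.04, 0, -0.03], "rot": [5.2, 0, 0], "hand": 0.0}
    - {"travel": [-0.06, -0.01, -0.05], "rot": [8, 0, 0], "hand": 0.0}
    - {"travel": [-0.08, -0.02, -0.07], "rot": [10.5, 0, 0], "hand": 0.0}
    - {"travel": [-0.1, -0.035, -0.09], "rot": [13, 0, 0], "hand": 0.0}
    - {"travel": [-0.12, -0.05, -0.11], "rot": [16, 0, 0], "hand": 0.0}
    - {"travel": [-0.12, -0.065, -0.13], "rot": [18.5, 0, 0], "hand": 0.0}
    - {"travel": [-0.12, -0.08, -0.15], "rot": [21, 0, 0], "hand": 0.0}
    - {"travel": [-0.12, -0.09, -0.17], "rot": [24, 0, 0], "hand": 0.0}
    - {"travel": [-0.12, -0.1, -0.18], "rot": [26.3, 0, 0], "hand": 0.0}

```text
clock: 5.2
ee_pos: [0.5148, 0.0272, 0.3227]
ee_rot: [1.682, 0.817, -1.679]
force: [-0.5, -0.6, -2.2]
opening: 0.0136
```

Run:
```python
from h import *
plan([.45,.126,.3],14.3)
for n in('scene','top'):
    c=pickle.load(open(n+'.pkl','rb')); w=cloud(c); z=w[...,2]
    m=(abs(w[...,0]-.535)<.03)&(w[...,1]>.105)&(w[...,1]<.152)&(z>.145)
    p=w[m]; mu=p.mean(0); d=np.linalg.svd(p-mu)[2][0]; d*=np.sign(d[1]); q=p-mu; s=q@d
    print(n,len(p),'at y=.127:',(mu+d*(.127-mu[1])/d[1]).round(4),'yaw',np.degrees(np.arctan2(-d[0],d[1])),'slope',d[2],'ztop',np.percentile(p[:,2],[50,90,98]))
    e=w[(abs(w[...,0]-.53)<.04)&(w[...,1]>.1)&(w[...,1]<.2)&(z>.1)]; a=np.radians(14); s=e[:,:2]@[-np.sin(a),np.cos(a)]; print(' far end s',s.max(), 'mid s',s.max()-.0345, 'mu s', mu[:2]@[-np.sin(a),np.cos(a)])
c=cam('wrist'); w=cloud(c); z=w[...,2]; cv2.imwrite('pics/w3.png',c['image'])
m=(abs(w[...,0]-.535)<.03)&(w[...,1]>.105)&(w[...,1]<.152)&(z>.145)&(z<.17); print('wrist bar',m.sum()); 
if m.sum()>10:
    p=w[m]; mu=p.mean(0); d=np.linalg.svd(p-mu)[2][0]; d*=np.sign(d[1]); print((mu+d*(.127-mu[1])/d[1]).round(4),np.degrees(np.arctan2(-d[0],d[1])),np.percentile(p[:,2],[50,90,98]))
c=cam('scene'); cv2.imwrite('pics/s3.png',cv2.resize(c['image'][20:270,180:400],None,fx=2.4,fy=2.4)); pickle.dump(c,open('s3.pkl','wb'))
```

```text
travel [ 0.0227 -0.112  -0.0376] rot [-5.244e+01 -4.000e-02 -7.000e-02] tooly -38.14 p [0.5148 0.0272 0.3227] F [-0.51 -0.62 -2.22] op 0.0136 t 5.2
scene 145 at y=.127: [0.5359 0.127  0.1519] yaw 13.73202466510812 slope -0.0011597483686718452 ztop [0.15237141 0.15424137 0.15533085]
 far end s 0.02899524496924065 mid s -0.0055047550307593535 mu s -0.00442560472577358
top 109 at y=.127: [0.5338 0.127  0.1537] yaw 13.875981486938949 slope -0.01602229712506922 ztop [0.15370093 0.15581299 0.15694447]
 far end s 0.026522122056955096 mid s -0.007977877943044907 mu s -0.004673654886322112
wrist bar 490
[0.5343 0.127  0.1531] 14.07579725198 [0.15332548 0.15460345 0.15499368]
```

View pics/s3.png

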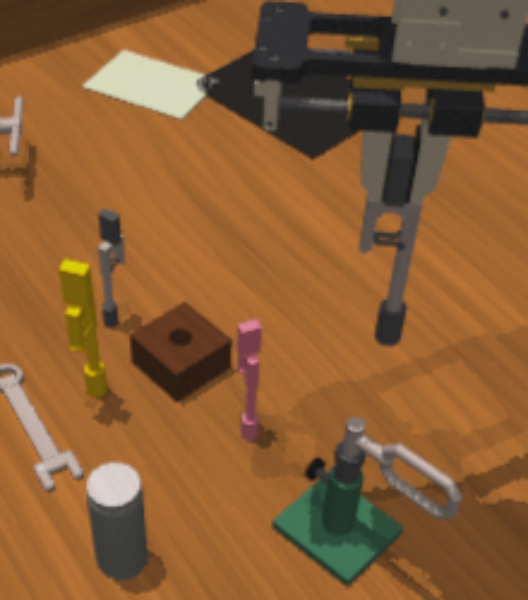

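The picture shows the key gripped, with the hole empty, but the turn went the wrong way: yaw is −38° and should be +14°. I'll fix that by turning −52° and going to the pre-approach point, still high.

Request:
play_rows:
  plan:
    - {"travel": [0, -0.009, -0.005], "rot": [-5.2, 0, 0], "hand": 0.0}
    - {"travel": [0, -0.018, -0.01], "rot": [-11, 0, 0], "hand": 0.0}
    - {"travel": [0, -0.028, -0.015], "rot": [-17.5, 0, 0], "hand": 0.0}
    - {"travel": [0, -0.038, -0.02], "rot": [-24, 0, 0], "hand": 0.0}
    - {"travel": [0, -0.048, -0.025], "rot": [-31, 0, 0], "hand": 0.0}
    - {"travel": [0, -0.058, -0.03], "rot": [-38, 0, 0], "hand": 0.0}
    - {"travel": [0, -0.068, -0.036], "rot": [-44, 0, 0], "hand": 0.0}
    - {"travel": [0, -0.077, -0.041], "rot": [-49, 0, 0], "hand": 0.0}
    - {"travel": [0, -0.085, -0.045], "rot": [-52, 0, 0], "hand": 0.0}
    - {"travel": [0, -0.085, -0.045], "rot": [-52, 0, 0], "hand": 0.0}

```text
clock: 6.3
ee_pos: [0.4763, 0.1137, 0.3222]
ee_rot: [1.028, 1.315, -1.027]
force: [0.2, 0.2, -2.4]
opening: 0.0138
```

Run:
```python
from h import *
plan([.4756,.1155,.2125],14)
o=env.get_obs(); t=np.array(o['ee_pos']); M=Rm(o['ee_rot'])
for n in('scene','wrist','top'):
    c=cam(n); w=cloud(c); k=(w-t)@np.stack([M[:,1],-M[:,2],-M[:,0]],1)  # key-ish axes: x,y,z rel TCP
    if n=='scene': cv2.imwrite('pics/s4.png',cv2.resize(c['image'][20:270,230:450],None,fx=2.4,fy=2.4))
    ok=(abs(k[...,0]+0)<.035)&(abs(k[...,1])<.03)&(k[...,2]<-.02)&(k[...,2]>-.17)
    z=k[...,2]
    for lo,hi in((-.15,-.106),(-.10,-.06),(-.055,-.02)):
        q=k[ok&(z>lo)&(z<hi)]
        if len(q)>4: print(n,lo,len(q),'mean',q.mean(0).round(4),'min',q.min(0).round(4),'max',q.max(0).round(4))
```

```text
travel [ 0.1097 -0.0003 -0.0019] rot [ 0.01  0.   -0.04] tooly 14.01 p [0.4763 0.1137 0.3222] F [ 0.25  0.22 -2.4 ] op 0.0138 t 6.3
scene -0.15 165 mean [-0.0071 -0.0007 -0.12  ] min [-0.0208 -0.0131 -0.1386] max [-0.0013  0.0067 -0.106 ]
scene -0.1 118 mean [-0.0097 -0.0015 -0.0804] min [-0.015  -0.0083 -0.1   ] max [-0.0055  0.0025 -0.0606]
scene -0.055 241 mean [ 0.0054 -0.0009 -0.0362] min [-0.0182 -0.0098 -0.055 ] max [ 0.0196  0.0043 -0.02  ]
wrist -0.15 253 mean [-0.0123  0.002  -0.1171] min [-0.0234 -0.0132 -0.1372] max [-0.0037  0.0055 -0.106 ]
wrist -0.1 233 mean [-0.013  -0.0004 -0.0784] min [-0.0189 -0.0047 -0.0997] max [-0.0082  0.0012 -0.0602]
wrist -0.055 869 mean [-0.0009 -0.0008 -0.0373] min [-0.0187 -0.0099 -0.0549] max [ 0.0172  0.0029 -0.0201]
top -0.15 37 mean [-0.0146 -0.0108 -0.1155] min [-0.0226 -0.0144 -0.1319] max [-0.004  -0.0029 -0.106 ]
top -0.1 17 mean [-0.0141 -0.0091 -0.0857] min [-0.0185 -0.0102 -0.0999] max [-0.01   -0.0062 -0.0726]
top -0.055 21 mean [ 0.0105 -0.0101 -0.0382] min [ 0.0012 -0.0107 -0.0473] max [ 0.0167 -0.0089 -0.0259]
```

View pics/s4.png

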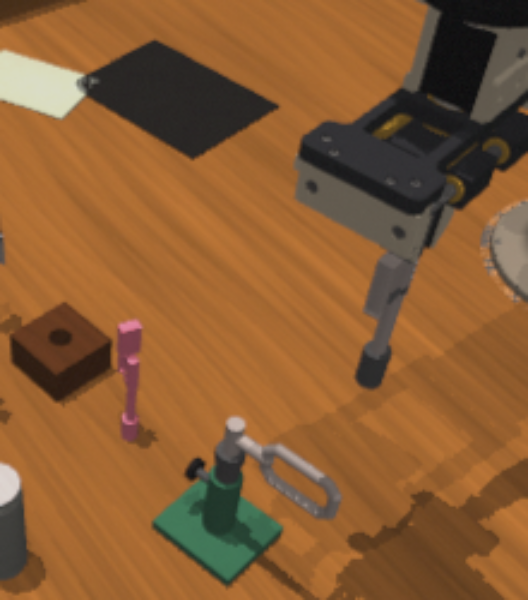

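The picture shows the key upright in the jaws, pre-positioned on the robot side of the ring. All three cameras put its foot 138 mm below the TCP. Descending to approach height.

Request:
play_rows:
  plan:
    - {"travel": [0.01, 0, -0.001], "rot": [0, 0, 0], "hand": 0.0}
    - {"travel": [0.025, 0, -0.002], "rot": [0, 0, 0], "hand": 0.0}
    - {"travel": [0.045, 0, -0.002], "rot": [0, 0, 0], "hand": 0.0}
    - {"travel": [0.065, 0, -0.002], "rot": [0, 0, 0], "hand": 0.0}
    - {"travel": [0.085, 0, -0.002], "rot": [0, 0, 0], "hand": 0.0}
    - {"travel": [0.1, 0, -0.002], "rot": [0, 0, 0], "hand": 0.0}
    - {"travel": [0.109, 0, -0.002], "rot": [0, 0, 0], "hand": 0.0}
    - {"travel": [0.109, 0, -0.002], "rot": [0, 0, 0], "hand": 0.0}
    - {"travel": [0.109, 0, -0.002], "rot": [0, 0, 0], "hand": 0.0}
    - {"travel": [0.109, 0, -0.002], "rot": [0, 0, 0], "hand": 0.0}

```text
clock: 7.45
ee_pos: [0.4763, 0.1155, 0.2135]
ee_rot: [1.03, 1.313, -1.027]
force: [0.3, -0.4, -2.1]
opening: 0.0138
```

Run:
```python
from h import *
plan([.5338,.130,.2125],14)
c=cam('wrist'); w=cloud(c); z=w[...,2]; cv2.imwrite('pics/w5.png',c['image'])
m=(abs(w[...,0]-.535)<.03)&(w[...,1]>.108)&(w[...,1]<.146)&(z>.143)&(z<.165)
p=w[m]; mu=p.mean(0); d=np.linalg.svd(p-mu)[2][0]; d*=np.sign(d[1]); print(m.sum(),(mu+d*(.127-mu[1])/d[1]).round(4),np.degrees(np.arctan2(-d[0],d[1])),np.percentile(p[:,2],[2,50,90,98]))
# bar sides in cross direction
a=np.radians(14); s=p[:,:2]@[np.cos(a),np.sin(a)]; print('cross',np.percentile(s,[1,50,99]), 'bar at xy', np.array([.5345,.127])@[np.cos(a),np.sin(a)])
o=env.get_obs(); t=np.array(o['ee_pos']); M=Rm(o['ee_rot']); k=(w-t)@np.stack([M[:,1],-M[:,2],-M[:,0]],1)
ok=(abs(k[...,0])<.035)&(abs(k[...,1])<.02)
for zz in(-.048,-.035,-.025,-.012):
    q=k[ok&(abs(k[...,2]-zz)<.003)]
    if len(q): print(zz,len(q),np.percentile(q[:,0],[1,99]))
q=k[ok&(k[...,0]>.008)&(k[...,2]<-.02)]; print('nose low',q[:,2].min())
```

```text
travel [ 0.0011  0.0593 -0.0003] rot [-0.1   0.01 -0.1 ] tooly 13.9 p [0.4763 0.1155 0.2135] F [ 0.35 -0.35 -2.09] op 0.0138 t 7.45
635 [0.5328 0.127  0.1531] 14.537165601991559 [0.14958544 0.15329465 0.15439881 0.15497752]
cross [0.54396228 0.54744941 0.55250805] bar at xy 0.549347146435678
-0.048 71 [-0.01822377  0.0168187 ]
-0.035 100 [-0.01823479  0.01644124]
-0.025 111 [-0.0185942   0.01643348]
-0.012 2 [-0.00710694  0.00715437]
nose low -0.21630282999504322
```

View pics/w5.png

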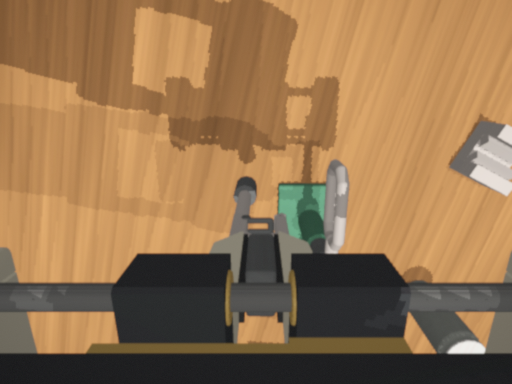

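The wrist view shows the hook at about (265,225), pointing squarely at the bar (340,205), which is about 58 mm ahead. Bringing the key in level.

Request:
play_rows:
  plan:
    - {"travel": [0, 0.006, 0], "rot": [0, 0, 0], "hand": 0.0}
    - {"travel": [0, 0.013, 0], "rot": [0, 0, 0], "hand": 0.0}
    - {"travel": [0, 0.02, 0], "rot": [0, 0, 0], "hand": 0.0}
    - {"travel": [0, 0.027, 0], "rot": [0, 0, 0], "hand": 0.0}
    - {"travel": [0, 0.034, 0], "rot": [0, 0, 0], "hand": 0.0}
    - {"travel": [0, 0.041, 0], "rot": [0, 0, 0], "hand": 0.0}
    - {"travel": [0, 0.048, 0], "rot": [0, 0, 0], "hand": 0.0}
    - {"travel": [0, 0.054, 0], "rot": [0, 0, 0], "hand": 0.0}
    - {"travel": [0, 0.058, 0], "rot": [0, 0, 0], "hand": 0.0}
    - {"travel": [0, 0.058, 0], "rot": [0, 0, 0], "hand": 0.0}

```text
clock: 8.5
ee_pos: [0.5324, 0.1295, 0.2126]
ee_rot: [1.029, 1.314, -1.028]
force: [-0.5, -0.7, -2.7]
opening: 0.0139
```

Run:
```python
from h import *
plan([.5338,.130,.2125],14)
c=cam('wrist'); w=cloud(c); z=w[...,2]; cv2.imwrite('pics/w6.png',cv2.resize(c['image'][120:280,160:360],None,fx=4,fy=3.7))
o=env.get_obs(); t=np.array(o['ee_pos']); M=Rm(o['ee_rot']); k=(w-t)@np.stack([M[:,1],-M[:,2],-M[:,0]],1)
m=(abs(k[...,0])<.02)&(k[...,1]>.012)&(k[...,1]<.02)&(abs(z-.15)<.007); q=k[m]; print(m.sum(),'bar x rel TCP',np.percentile(q[:,0],[1,50,99]),'ztop',np.percentile(w[m][:,2],98))
for zz in(-.035,-.025):
    q=k[(abs(k[...,0])<.035)&(abs(k[...,1])<.012)&(abs(k[...,2]-zz)<.003)]; print(zz,len(q),np.percentile(q[:,0],[1,99]))
```

```text
travel [ 0.0001  0.0015 -0.0001] rot [-0.09 -0.   -0.  ] tooly 13.91 p [0.5324 0.1295 0.2126] F [-0.5  -0.72 -2.74] op 0.0139 t 8.5
134 bar x rel TCP [-0.00275169  0.00112937  0.00504486] ztop 0.15502849781595057
-0.035 99 [-0.0179651   0.01693915]
-0.025 116 [-0.01815037  0.01679252]
```

View pics/w6.png

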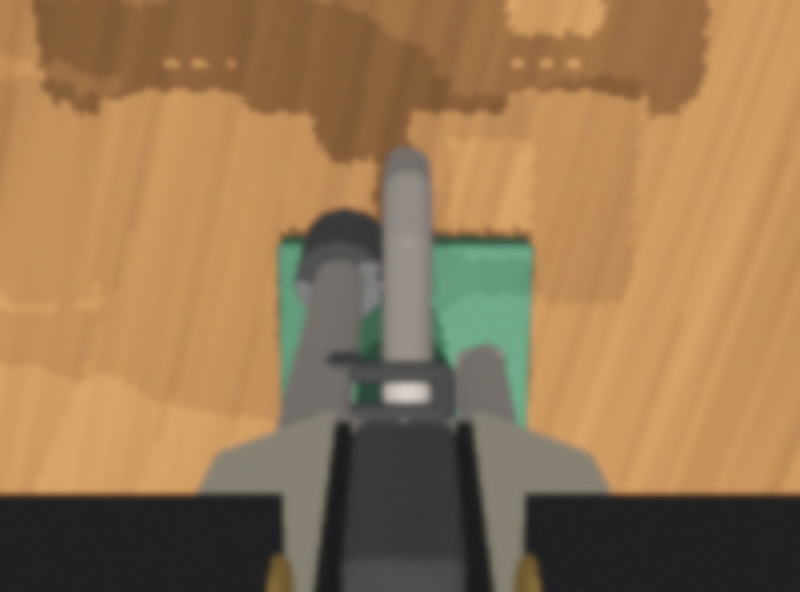

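The close view shows the bar centred in the throat between shank and nose, at key x ≈ 14.7 mm. Descending onto the gate.

Request:
play_rows:
  plan:
    - {"travel": [0.004, 0, 0], "rot": [0, 0, 0], "hand": 0.0}
    - {"travel": [0.008, 0, 0], "rot": [0, 0, 0], "hand": 0.0}
    - {"travel": [0.012, 0, 0], "rot": [0, 0, 0], "hand": 0.0}
    - {"travel": [0.015, 0, 0], "rot": [0, 0, 0], "hand": 0.0}
    - {"travel": [0.018, 0, 0], "rot": [0, 0, 0], "hand": 0.0}
    - {"travel": [0.021, 0, 0], "rot": [0, 0, 0], "hand": 0.0}
    - {"travel": [0.024, 0, 0], "rot": [0, 0, 0], "hand": 0.0}
    - {"travel": [0.027, 0, 0], "rot": [0, 0, 0], "hand": 0.0}
    - {"travel": [0.03, 0, 0], "rot": [0, 0, 0], "hand": 0.0}
    - {"travel": [0.03, 0, 0], "rot": [0, 0, 0], "hand": 0.0}

```text
clock: 9.55
ee_pos: [0.5308, 0.1292, 0.1818]
ee_rot: [1.027, 1.316, -1.031]
force: [-4.3, -1.4, 0.5]
opening: 0.014
```

Request:
play_rows:
  plan:
    - {"travel": [0.0005, 0, 0], "rot": [0, 0, 0], "hand": 0.0}
    - {"travel": [0.001, 0, 0], "rot": [0, 0, 0], "hand": 0.0}
    - {"travel": [0.0015, 0, 0], "rot": [0, 0, 0], "hand": 0.0}
    - {"travel": [0.002, 0, 0], "rot": [0, 0, 0], "hand": 0.0}
    - {"travel": [0.0025, 0, 0], "rot": [0, 0, 0], "hand": 0.0}
    - {"travel": [0.003, 0, 0], "rot": [0, 0, 0], "hand": 0.0}
    - {"travel": [0.0035, 0, 0], "rot": [0, 0, 0], "hand": 0.0}
    - {"travel": [0.004, 0, 0], "rot": [0, 0, 0], "hand": 0.0}
    - {"travel": [0.004, 0, 0], "rot": [0, 0, 0], "hand": 0.0}
    - {"travel": [0.004, 0, 0], "rot": [0, 0, 0], "hand": 0.0}

```text
clock: 10.55
ee_pos: [0.5303, 0.1292, 0.1773]
ee_rot: [1.026, 1.318, -1.032]
force: [-4.9, -1.3, -1.8]
opening: 0.0136
```

Request:
play_rows:
  plan:
    - {"travel": [0.0004, 0, 0], "rot": [0, 0, 0], "hand": 0.0}
    - {"travel": [0.0008, 0, 0], "rot": [0, 0, 0], "hand": 0.0}
    - {"travel": [0.0012, 0, 0], "rot": [0, 0, 0], "hand": 0.0}
    - {"travel": [0.0016, 0, 0], "rot": [0, 0, 0], "hand": 0.0}
    - {"travel": [0.002, 0, 0], "rot": [0, 0, 0], "hand": 0.0}
    - {"travel": [0.002, 0, 0], "rot": [0, 0, 0], "hand": 0.0}
    - {"travel": [0.002, 0, 0], "rot": [0, 0, 0], "hand": 0.0}
    - {"travel": [0.002, 0, 0], "rot": [0, 0, 0], "hand": 0.0}
    - {"travel": [0.002, 0, 0], "rot": [0, 0, 0], "hand": 0.0}
    - {"travel": [0.002, 0, 0], "rot": [0, 0, 0], "hand": 0.0}

```text
clock: 11.55
ee_pos: [0.5309, 0.1293, 0.1756]
ee_rot: [1.027, 1.317, -1.031]
force: [-5.0, -2.7, -4.8]
opening: 0.0136
```

Request:
play_rows:
  plan:
    - {"travel": [0.0004, 0, 0], "rot": [0, 0, 0], "hand": 0.0}
    - {"travel": [0.0008, 0, 0], "rot": [0, 0, 0], "hand": 0.0}
    - {"travel": [0.0012, 0, 0], "rot": [0, 0, 0], "hand": 0.0}
    - {"travel": [0.0015, 0, 0], "rot": [0, 0, 0], "hand": 0.0}
    - {"travel": [0.0015, 0, 0], "rot": [0, 0, 0], "hand": 0.0}
    - {"travel": [0.0015, 0, 0], "rot": [0, 0, 0], "hand": 0.0}
    - {"travel": [0.0015, 0, 0], "rot": [0, 0, 0], "hand": 0.0}
    - {"travel": [0.0015, 0, 0], "rot": [0, 0, 0], "hand": 0.0}
    - {"travel": [0.0015, 0, 0], "rot": [0, 0, 0], "hand": 0.0}
    - {"travel": [0.0015, 0, 0], "rot": [0, 0, 0], "hand": 0.0}

```text
clock: 12.55
ee_pos: [0.5315, 0.1294, 0.1747]
ee_rot: [1.028, 1.315, -1.03]
force: [-5.9, -1.8, -4.9]
opening: 0.0138
```

Run:
```python
from h import *
for i in range(3): print(env.get_obs()['force'].round(2))
c=cam('wrist'); cv2.imwrite('pics/w7.png',cv2.resize(c['image'][170:250,210:310],None,fx=8,fy=7,interpolation=cv2.INTER_CUBIC))
plan([.5338,.130,.1713],14)
```

```text
[-5.87 -1.77 -4.9 ]
[-5.87 -1.77 -4.9 ]
[-5.87 -1.77 -4.9 ]
travel [ 0.0034  0.0024 -0.    ] rot [-0.09 -0.02  0.08] tooly 13.91 p [0.5315 0.1294 0.1747] F [-4.85 -0.8  -5.05] op 0.0141 t 12.6
```

View pics/w7.png

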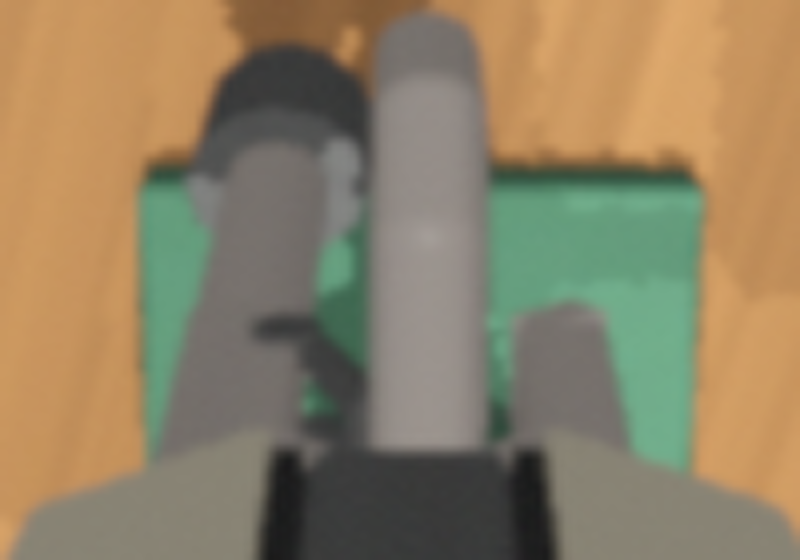

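The close view shows the gate still swung up against the bar's left side at about (330,360). It needs to go further down.

Request:
play_rows:
  plan:
    - {"travel": [0.0004, 0, 0], "rot": [0, 0, 0], "hand": 0.0}
    - {"travel": [0.0008, 0, 0], "rot": [0, 0, 0], "hand": 0.0}
    - {"travel": [0.0012, 0, 0], "rot": [0, 0, 0], "hand": 0.0}
    - {"travel": [0.0015, 0, 0], "rot": [0, 0, 0], "hand": 0.0}
    - {"travel": [0.0015, 0, 0], "rot": [0, 0, 0], "hand": 0.0}
    - {"travel": [0.0015, 0, 0], "rot": [0, 0, 0], "hand": 0.0}
    - {"travel": [0.0015, 0, 0], "rot": [0, 0, 0], "hand": 0.0}
    - {"travel": [0.0015, 0, 0], "rot": [0, 0, 0], "hand": 0.0}
    - {"travel": [0.0015, 0, 0], "rot": [0, 0, 0], "hand": 0.0}
    - {"travel": [0.0015, 0, 0], "rot": [0, 0, 0], "hand": 0.0}

```text
clock: 13.6
ee_pos: [0.5321, 0.1295, 0.1738]
ee_rot: [1.029, 1.314, -1.028]
force: [-0.1, 0.9, -2.4]
opening: 0.0136
```

The lateral force vanished, so the gate has flicked shut. Now lifting gently toward the gate stop, about 13 mm up.

Request:
play_rows:
  plan:
    - {"travel": [-0.001, 0, 0], "rot": [0, 0, 0], "hand": 0.0}
    - {"travel": [-0.0025, 0, 0], "rot": [0, 0, 0], "hand": 0.0}
    - {"travel": [-0.004, 0, 0], "rot": [0, 0, 0], "hand": 0.0}
    - {"travel": [-0.0055, 0, 0], "rot": [0, 0, 0], "hand": 0.0}
    - {"travel": [-0.007, 0, 0], "rot": [0, 0, 0], "hand": 0.0}
    - {"travel": [-0.0085, 0, 0], "rot": [0, 0, 0], "hand": 0.0}
    - {"travel": [-0.0095, 0, 0], "rot": [0, 0, 0], "hand": 0.0}
    - {"travel": [-0.0105, 0, 0], "rot": [0, 0, 0], "hand": 0.0}
    - {"travel": [-0.0105, 0, 0], "rot": [0, 0, 0], "hand": 0.0}
    - {"travel": [-0.0105, 0, 0], "rot": [0, 0, 0], "hand": 0.0}

```text
clock: 14.6
ee_pos: [0.532, 0.1294, 0.1842]
ee_rot: [1.029, 1.314, -1.029]
force: [0.1, -0.9, -1.9]
opening: 0.0136
```

Request:
play_rows:
  plan:
    - {"travel": [-0.0003, 0, 0], "rot": [0, 0, 0], "hand": 0.0}
    - {"travel": [-0.0006, 0, 0], "rot": [0, 0, 0], "hand": 0.0}
    - {"travel": [-0.0009, 0, 0], "rot": [0, 0, 0], "hand": 0.0}
    - {"travel": [-0.0012, 0, 0], "rot": [0, 0, 0], "hand": 0.0}
    - {"travel": [-0.0015, 0, 0], "rot": [0, 0, 0], "hand": 0.0}
    - {"travel": [-0.0015, 0, 0], "rot": [0, 0, 0], "hand": 0.0}
    - {"travel": [-0.0015, 0, 0], "rot": [0, 0, 0], "hand": 0.0}
    - {"travel": [-0.0015, 0, 0], "rot": [0, 0, 0], "hand": 0.0}
    - {"travel": [-0.0015, 0, 0], "rot": [0, 0, 0], "hand": 0.0}
    - {"travel": [-0.0015, 0, 0], "rot": [0, 0, 0], "hand": 0.0}

```text
clock: 15.6
ee_pos: [0.532, 0.1294, 0.1857]
ee_rot: [1.029, 1.314, -1.029]
force: [-0.7, 0.5, -2.9]
opening: 0.0137
```

Request:
play_rows:
  plan:
    - {"travel": [-0.0002, 0, 0], "rot": [0, 0, 0], "hand": 0.0}
    - {"travel": [-0.0004, 0, 0], "rot": [0, 0, 0], "hand": 0.0}
    - {"travel": [-0.0006, 0, 0], "rot": [0, 0, 0], "hand": 0.0}
    - {"travel": [-0.0008, 0, 0], "rot": [0, 0, 0], "hand": 0.0}
    - {"travel": [-0.001, 0, 0], "rot": [0, 0, 0], "hand": 0.0}
    - {"travel": [-0.0012, 0, 0], "rot": [0, 0, 0], "hand": 0.0}
    - {"travel": [-0.0015, 0, 0], "rot": [0, 0, 0], "hand": 0.0}
    - {"travel": [-0.0015, 0, 0], "rot": [0, 0, 0], "hand": 0.0}
    - {"travel": [-0.0015, 0, 0], "rot": [0, 0, 0], "hand": 0.0}
    - {"travel": [-0.0015, 0, 0], "rot": [0, 0, 0], "hand": 0.0}

```text
clock: 16.6
ee_pos: [0.5318, 0.1294, 0.1865]
ee_rot: [1.028, 1.315, -1.029]
force: [4.2, 0.4, -19.2]
opening: 0.0141
```

The gate holds rigidly; the pull is already about 17 N, more than I intended. Easing it back to about 8 N.

Request:
play_rows:
  plan:
    - {"travel": [0.0004, 0, 0], "rot": [0, 0, 0], "hand": 0.0}
    - {"travel": [0.0004, 0, 0], "rot": [0, 0, 0], "hand": 0.0}
    - {"travel": [0.0004, 0, 0], "rot": [0, 0, 0], "hand": 0.0}
    - {"travel": [0.0004, 0, 0], "rot": [0, 0, 0], "hand": 0.0}
    - {"travel": [0.0004, 0, 0], "rot": [0, 0, 0], "hand": 0.0}
    - {"travel": [0.0004, 0, 0], "rot": [0, 0, 0], "hand": 0.0}
    - {"travel": [0.0004, 0, 0], "rot": [0, 0, 0], "hand": 0.0}
    - {"travel": [0.0004, 0, 0], "rot": [0, 0, 0], "hand": 0.0}
    - {"travel": [0.0004, 0, 0], "rot": [0, 0, 0], "hand": 0.0}
    - {"travel": [0.0004, 0, 0], "rot": [0, 0, 0], "hand": 0.0}

```text
clock: 17.6
ee_pos: [0.5318, 0.1294, 0.1866]
ee_rot: [1.028, 1.315, -1.029]
force: [3.7, -0.8, -20.7]
opening: 0.0138
```

Request:
play_rows:
  plan:
    - {"travel": [0.0003, 0, 0], "rot": [0, 0, 0], "hand": 0.0}
    - {"travel": [0.0006, 0, 0], "rot": [0, 0, 0], "hand": 0.0}
    - {"travel": [0.0006, 0, 0], "rot": [0, 0, 0], "hand": 0.0}
    - {"travel": [0.0006, 0, 0], "rot": [0, 0, 0], "hand": 0.0}
    - {"travel": [0.0006, 0, 0], "rot": [0, 0, 0], "hand": 0.0}
    - {"travel": [0.0006, 0, 0], "rot": [0, 0, 0], "hand": 0.0}
    - {"travel": [0.0006, 0, 0], "rot": [0, 0, 0], "hand": 0.0}
    - {"travel": [0.0006, 0, 0], "rot": [0, 0, 0], "hand": 0.0}
    - {"travel": [0.0006, 0, 0], "rot": [0, 0, 0], "hand": 0.0}
    - {"travel": [0.0006, 0, 0], "rot": [0, 0, 0], "hand": 0.0}

```text
clock: 18.6
ee_pos: [0.532, 0.1295, 0.1864]
ee_rot: [1.029, 1.314, -1.028]
force: [0.8, 0.2, -14.7]
opening: 0.0138
```

About 12 N now; I'll ease to about 8 N and hold, then lower toward the crown.

Request:
play_rows:
  plan:
    - {"travel": [0.0003, 0, 0], "rot": [0, 0, 0], "hand": 0.0}
    - {"travel": [0.0003, 0, 0], "rot": [0, 0, 0], "hand": 0.0}
    - {"travel": [0.0003, 0, 0], "rot": [0, 0, 0], "hand": 0.0}
    - {"travel": [0.0003, 0, 0], "rot": [0, 0, 0], "hand": 0.0}
    - {"travel": [0.0003, 0, 0], "rot": [0, 0, 0], "hand": 0.0}
    - {"travel": [0.0003, 0, 0], "rot": [0, 0, 0], "hand": 0.0}
    - {"travel": [0.0003, 0, 0], "rot": [0, 0, 0], "hand": 0.0}
    - {"travel": [0.0003, 0, 0], "rot": [0, 0, 0], "hand": 0.0}
    - {"travel": [0.0003, 0, 0], "rot": [0, 0, 0], "hand": 0.0}
    - {"travel": [0.0003, 0, 0], "rot": [0, 0, 0], "hand": 0.0}

```text
clock: 19.6
ee_pos: [0.5321, 0.1295, 0.1861]
ee_rot: [1.029, 1.314, -1.028]
force: [-0.9, -0.4, -8.5]
opening: 0.0141
```

Request:
play_rows:
  plan:
    - {"travel": [0.001, 0, 0], "rot": [0, 0, 0], "hand": 0.0}
    - {"travel": [0.003, 0, 0], "rot": [0, 0, 0], "hand": 0.0}
    - {"travel": [0.005, 0, 0], "rot": [0, 0, 0], "hand": 0.0}
    - {"travel": [0.007, 0, 0], "rot": [0, 0, 0], "hand": 0.0}
    - {"travel": [0.009, 0, 0], "rot": [0, 0, 0], "hand": 0.0}
    - {"travel": [0.011, 0, 0], "rot": [0, 0, 0], "hand": 0.0}
    - {"travel": [0.0125, 0, 0], "rot": [0, 0, 0], "hand": 0.0}
    - {"travel": [0.0135, 0, 0], "rot": [0, 0, 0], "hand": 0.0}
    - {"travel": [0.014, 0, 0], "rot": [0, 0, 0], "hand": 0.0}
    - {"travel": [0.014, 0, 0], "rot": [0, 0, 0], "hand": 0.0}

```text
clock: 20.6
ee_pos: [0.532, 0.1295, 0.1719]
ee_rot: [1.029, 1.314, -1.029]
force: [0.3, -0.2, -2.5]
opening: 0.0137
```

Run:
```python
from h import *
c=cam('wrist'); cv2.imwrite('pics/w8.png',cv2.resize(c['image'][170:250,210:310],None,fx=8,fy=7,interpolation=cv2.INTER_CUBIC))
plan([.5338,.130,.1713],14)
```

```text
travel [ 0.0007  0.0018 -0.0001] rot [-0.1  -0.   -0.01] tooly 13.9 p [0.532  0.1294 0.172 ] F [ 0.12  0.05 -1.48] op 0.0138 t 20.65
```

View pics/w8.png

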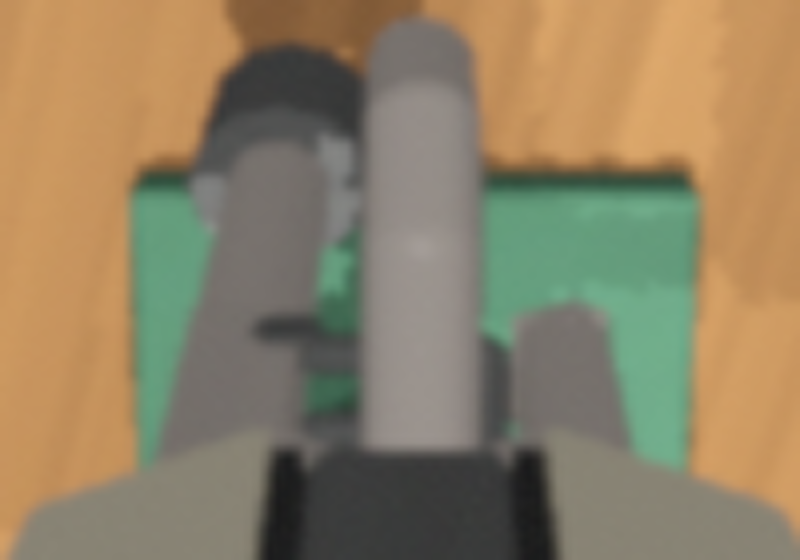

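The gate is seen closed under the bar, spanning from (300,355) on the back to (500,380) at the nose. Lowering the last mm and releasing.

Request:
play_rows:
  plan:
    - {"travel": [0.0004, 0, 0], "rot": [0, 0, 0], "hand": 0.0}
    - {"travel": [0.0008, 0, 0], "rot": [0, 0, 0], "hand": 0.0}
    - {"travel": [0.0012, 0, 0], "rot": [0, 0, 0], "hand": 0.0}
    - {"travel": [0.0012, 0, 0], "rot": [0, 0, 0], "hand": 0.0}
    - {"travel": [0.0012, 0, 0], "rot": [0, 0, 0], "hand": 0.0}
    - {"travel": [0.0012, 0, 0], "rot": [0, 0, 0], "hand": 0.0}
    - {"travel": [0.0012, 0, 0], "rot": [0, 0, 0], "hand": 0.0}
    - {"travel": [0.0012, 0, 0], "rot": [0, 0, 0], "hand": 0.0}
    - {"travel": [0.0012, 0, 0], "rot": [0, 0, 0], "hand": 0.0}
    - {"travel": [0.0012, 0, 0], "rot": [0, 0, 0], "hand": 0.0}

```text
clock: 21.65
ee_pos: [0.532, 0.1294, 0.1707]
ee_rot: [1.029, 1.314, -1.029]
force: [0.3, 0.1, -1.7]
opening: 0.0137
```

Request:
play_rows:
  plan:
    - {"travel": [0, 0, 0], "rot": [0, 0, 0], "hand": 0.016}
    - {"travel": [0, 0, 0], "rot": [0, 0, 0], "hand": 0.018}
    - {"travel": [0, 0, 0], "rot": [0, 0, 0], "hand": 0.021}
    - {"travel": [0, 0, 0], "rot": [0, 0, 0], "hand": 0.025}
    - {"travel": [0, 0, 0], "rot": [0, 0, 0], "hand": 0.03}
    - {"travel": [0, 0, 0], "rot": [0, 0, 0], "hand": 0.036}
    - {"travel": [0, 0, 0], "rot": [0, 0, 0], "hand": 0.043}
    - {"travel": [0, 0, 0], "rot": [0, 0, 0], "hand": 0.05}
    - {"travel": [0, 0, 0], "rot": [0, 0, 0], "hand": 0.056}
    - {"travel": [0, 0, 0], "rot": [0, 0, 0], "hand": 0.06}

```text
clock: 22.65
ee_pos: [0.532, 0.1295, 0.1707]
ee_rot: [1.029, 1.314, -1.028]
force: [-0.1, 1.2, 0.2]
opening: 0.0584
```

Request:
play_rows:
  plan:
    - {"travel": [0, 0, 0], "rot": [0, 0, 0], "hand": 0.06}
    - {"travel": [0, 0, 0], "rot": [0, 0, 0], "hand": 0.06}
    - {"travel": [-0.01, 0, 0], "rot": [0, 0, 0], "hand": 0.06}
    - {"travel": [-0.025, 0, 0], "rot": [0, 0, 0], "hand": 0.06}
    - {"travel": [-0.04, 0, 0], "rot": [0, 0, 0], "hand": 0.06}
    - {"travel": [-0.055, 0, 0], "rot": [0, 0, 0], "hand": 0.06}
    - {"travel": [-0.07, 0, 0], "rot": [0, 0, 0], "hand": 0.06}
    - {"travel": [-0.09, 0, 0], "rot": [0, 0, 0], "hand": 0.06}
    - {"travel": [-0.11, 0, 0], "rot": [0, 0, 0], "hand": 0.06}
    - {"travel": [-0.12, 0, 0], "rot": [0, 0, 0], "hand": 0.06}

```text
clock: 23.65
ee_pos: [0.5326, 0.1295, 0.2933]
ee_rot: [1.03, 1.312, -1.026]
force: [0.8, -0.4, 0.2]
opening: 0.0602
```

Request:
play_rows:
  plan:
    - {"travel": [0, 0, 0], "rot": [0, 0, 0], "hand": 0.06}
    - {"travel": [0, 0, 0], "rot": [0, 0, 0], "hand": 0.06}
    - {"travel": [0, 0, 0], "rot": [0, 0, 0], "hand": 0.06}
    - {"travel": [0, 0, 0], "rot": [0, 0, 0], "hand": 0.06}
    - {"travel": [0, 0, 0], "rot": [0, 0, 0], "hand": 0.06}
    - {"travel": [0, 0, 0], "rot": [0, 0, 0], "hand": 0.06}
    - {"travel": [0, 0, 0], "rot": [0, 0, 0], "hand": 0.06}
    - {"travel": [0, 0, 0], "rot": [0, 0, 0], "hand": 0.06}
    - {"travel": [0, 0, 0], "rot": [0, 0, 0], "hand": 0.06}
    - {"travel": [0, 0, 0], "rot": [0, 0, 0], "hand": 0.06}

```text
clock: 24.65
ee_pos: [0.532, 0.1294, 0.2907]
ee_rot: [1.029, 1.314, -1.028]
force: [0.6, -0.5, 0.5]
opening: 0.0597
```

Run:
```python
from h import *
plan([.5338,.130,.1713],14)
a=cam('wrist')['image']; s=cam('scene')['image']
import time
for i in range(10): b=cam('wrist')['image']
d=cv2.absdiff(a,b).max(-1); print('motion px',(d>25).sum(), env.get_obs()['clock'])
s0=pickle.load(open('scene.pkl','rb'))['image']
for n,(x0,x1,y0,y1) in dict(oil=(212,245,208,265),vb=(258,308,300,355),wr=(170,216,168,225)).items(): print(n,(cv2.absdiff(s,s0)[y0:y1,x0:x1].max(-1)>40).sum())
A=cv2.resize(s[120:280,270:400],(390,480)); B=cv2.resize(b[130:290,190:320],(390,480)); cv2.imwrite('pics/f.png',np.hstack([A,B]))
```

```text
travel [ 1.194e-01  1.900e-03 -1.000e-04] rot [-0.09 -0.   -0.01] tooly 13.91 p [0.532  0.1294 0.2907] F [ 0.56 -0.47  0.54] op 0.0597 t 24.65
motion px 2 25.25
oil 0
vb 0
wr 1
```

View pics/f.png

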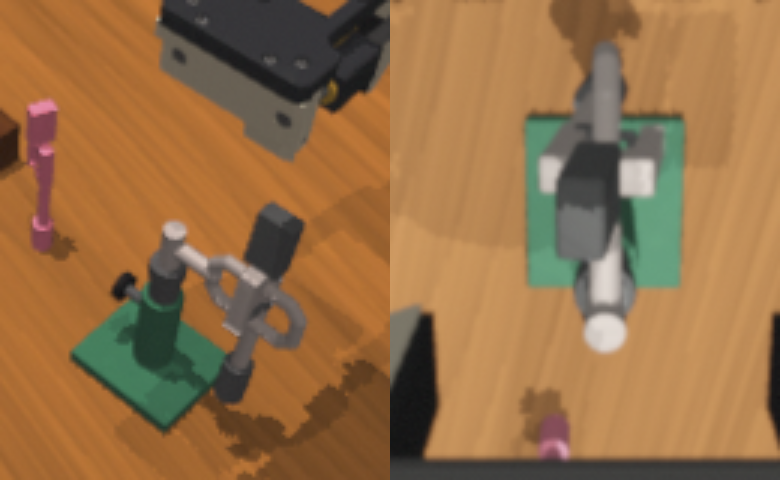

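The pictures show the key hanging from the bar by its hook with a slight lean, the gripper well above it, and nothing moving. Handing in.

```bash
python3 -c "
from rig import env
print(env.finish_job())"
```

```text
the job is handed in; nothing more can be done
None
```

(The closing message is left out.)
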